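# Prick a coat-rail blank and hold it overhanging for drilling

### The job

Get the white coat-rail blank ready for drilling: take the wooden-handled awl from the tool block, press its tip down firmly inside the red dot near the outer end of the blank, then inside the red dot at its centre, and put the awl back upright in its hole in the block. Then slide the blank out over the metal-edged end of the bench riser, keeping it flat on the riser, until its black line lies right over that edge and square to it. By then the longer part of the blank overhangs and it would tip, so the program finishes while still holding the blank pressed down flat on the riser, with everything else on the bench left where it was.

Things in the scene. Friction and masses are not known exactly. Their poses are not given: they have to be found in the camera images.
- riser: bench riser bolted to the table (does not move): beech top plate 170 mm (its x) by 240 mm (its y), 30 mm thick, upper face 100 mm above the table, on two plywood end panels. Origin: centre of its foot, at table height; z up. Its +y end is the outgoing end, trimmed with an aluminium strip 14 mm wide, with clear space beyond it.
- riser_edge (a point): middle of the upper edge of the riser's outgoing (aluminium-trimmed) end, 100 mm above the table; axes parallel to the riser's: y points outward, x along the edge
- blank: white coated board 60 mm wide (its x), 300 long (its y), 18 thick, under 0.35 kg, evenly weighted, lying loose on the riser up to 0.12 rad askew. Origin: centre of its underside. +y is its outer end, next to the riser's metal-edged end. Drilled 8 mm hole 40 mm from its inner end. Grip it across its width behind (-y of) the black line, say 45 mm behind.
- dot_outer (a point): centre of the red dot (14 mm across) on the blank's upper face, 40 mm from its outer end
- dot_centre (a point): centre of the red dot (14 mm across) at the middle of the blank's upper face, 110 mm from the other dot
- line (a point): middle of the black line (3 mm wide, right across the blank and down its sides) on the upper face, 180 mm from the outer end, 30 mm behind the centre dot; axes parallel to the blank's
- awl: awl standing tip down in a hole of the block, 150 mm long, 90 g. Above the tip: steel blade 6 mm thick to 42 mm, brass ferrule 11 mm thick to 60, shoulder 29 mm thick to 66 (rests on the block), round pale wooden handle 26 mm thick from 72 to 130, then a dome. Origin: the tip; z up along the handle; its yaw means nothing.
- awl_tip (a point): the point of the awl (its lowest point when upright)
- awl_handle (a point): on the awl's axis, 110 mm above its tip, the place to grip the handle from above
- block: dark wooden tool block fixed to the table, 150 mm (its x) by 50 (its y), 70 high. Origin: centre of its underside. Two upright holes 20 mm wide, 64 deep, at x = -45 and x = +45 mm, y = 0: one holds the awl, the other the screwdriver (which varies). A tool in its hole has its tip 10 mm above the table. Between them drill bits stand up to 24 mm above the block.
- driver: bystander: yellow-handled screwdriver of the same size and shape as the awl, in the other hole of the block. Origin: its tip
- bin_blue: bystander: blue open-fronted bin of coat hooks, 160 x 102 x 75 mm. Origin: centre of its underside
- bin_green: bystander: green open-fronted bin of screws, 160 x 102 x 75 mm. Origin: centre of its underside
- drill: bystander: cordless drill standing on its battery, about 260 mm long, 70 wide, 195 high, the bit toward its -x. Origin: centre of its foot
- rail_done: bystander: finished white coat rail, 60 x 300 x 18 mm with three steel hooks 45 mm high, lying on the table. Origin: centre of its underside
- tape_gun: bystander: hand tape dispenser lying on its side, about 190 x 210 x 52 mm. Origin: under the centre of the roll
- square: bystander: carpenter's try square lying flat, stock 115 mm, blade 150 mm, 16 mm high. Origin: under the middle of the stock
Things that resemble listed ones, but are neither listed nor needed, are in the scene too. Of the things that look like the block, the larger one is meant.

How it is judged (in metres and radians):
On the way, in this order (a step that is already met when the one before it is completed fails the run):
1. the held awl's tip is pressed onto the blank within 7 mm of the outer red dot's centre (distance between awl_tip and dot_outer below 0.007 m and contact force between awl and blank above 1 N and contact force between the fingers and awl above 1 N), for 0.15 s.
2. then the held awl's tip is pressed onto the blank within 7 mm of the centre red dot's centre (distance between awl_tip and dot_centre below 0.007 m and contact force between awl and blank above 1 N and contact force between the fingers and awl above 1 N), for 0.15 s.
3. the awl stands back in a hole of the tool block, let go (z of awl_tip in the frame of block below 0.022 m and y of awl_tip in the frame of block between -0.015 and 0.015 m and x of awl_tip in the frame of block between -0.06 and 0.06 m and angle between awl's own z axis and vertical below 0.2 rad and contact force between the fingers and awl below 0.1 N), for 0.2 s.
At the end, for the whole second after the job is handed in: Blank flat on the riser (4 mm, 0.05 rad), still, black line within 6 mm of the trimmed edge, square to it within 0.1 rad, centred within 55 mm; gripper holds it (over 2 N), it bears on the riser (over 1 N). Awl upright in a block hole, tip under 22 mm above the table, not touched (all of step 3 and y of line in the frame of riser_edge between -0.006 and 0.006 m and x of line in the frame of riser_edge between -0.055 and 0.055 m and angle between the y axis of blank and the y axis of riser, either way round below 0.1 rad and z of blank in the frame of riser between 0.096 and 0.104 m and angle between blank's own z axis and vertical below 0.05 rad and linear speed of blank below 0.01 m/s and contact force between the fingers and blank above 2 N and contact force between blank and riser above 1 N); the arm keeps its last pose, push and grip.
It fails at once if the blank tips (tilts more than 0.15 rad) (angle between blank's own z axis and vertical above 0.15 rad).
It fails at once if the blank is lifted more than 15 mm off the riser (z of blank in the frame of riser above 0.115 m).
It fails at once if a bystander (screwdriver, bins, drill, finished rail, tape dispenser, try square) is moved more than 30 mm (distance of any of driver, bin_blue, bin_green, drill, rail_done, tape_gun, square from where it was at the start of the episode above 0.03 m).
It also fails if it takes over 67 s, if anything falls off the work surface, if the arm or the gripper's body presses on something with over 40 N, if the wrist force passes 120 N, or if a joint passes its speed limit or range.

### The arm

A 6-joint arm with a two-finger parallel gripper is mounted at the origin on the work surface. World frame = base frame: x ahead of the robot, y to its left, z up, the work surface at z = 0. Lengths are in mm, angles in rad, forces in N, time in s.
With the tool pointing down it reaches from about 275 to 750 mm from the base axis. Payload 10.2 kg.
Tool frame: the origin (TCP) lies at the very end of the fingers, on their centre line; the grasp point (between the pads) lies 19 mm behind it (ctrl.grip_depth is the distance from the TCP to the grasp point, in mm); z points along the fingers, x is the direction in which the jaws open and shut, and the axes are right-handed (so a half turn about z gives the same grasp; the last joint's range is limited). The gripper opens to 85 mm and grips with 20 to 120 N. Pads are 22 mm wide; open, the fingers measure 114 mm over their backs; the gripper's body (76 mm by 85 mm) begins 54 mm behind the grasp point. The pads swing forward as they close: fully open they stand 13 mm farther back than shut.
Start: joints at [1.098, 0.313, 1.498, -0, 1.331, -0.223], TCP at [129.798, 508.708, 231.294] pointing down, gripper open.
Joint ranges: [-2.94, 2.94], [-0.97, 2.17], [0.19, 2.56], [-1.23, 4.37], [0.02, 3.11], [-2.88, 2.88]. Speed limits (rad/s): [2.39, 2.39, 3.01, 3.14, 3.14, 3.14].

### API

Orientations are given as a unit quaternion [w, x, y, z].
In Python, from rig import ctrl gives the robot as it stands.
- The arm moves only by the tool play_rows, never from a script. Its argument "motion" is a list of rows, each a list of 2 entries, a list of its own where there are three numbers: the shift along the tool's x, y, z in mm, then the turn, a rotation vector about the tool's x, y, z in degrees. A call has 1 to 20 rows; each row shifts and turns the commanded pose from where the row before left it, along the tool's axes as they then stand; what a row does not reach is not made up. A row lasts 1/12 s, in which the tool goes at most 41.7 mm and 7.16 degrees, less where a joint would pass 70% of its speed; a pose out of reach is approached as far as the arm can. A call with a gripper value outside its range is refused whole. "fingers" is the finger opening in mm, from 0 to 85.4, set as the call begins (left out, the last holds). The fingers move at their own pace and stop on an object; "squeeze" is the grip in N (left out, the last holds). Time passes only in rows, so rows that do not move let the fingers close. It gives the time, the measured TCP pose, the force and the opening at its end, in the units of the state.
- ctrl.sense(): the state, without advancing time (a new reading comes with each control period).
- ctrl.capture(name): name is "scene" or "top"; returns the picture (480x640x3 uint8, red, green, blue); there is no depth.
- ctrl.get_calibration(name): a dict with "K" (3x3 intrinsics, pixels), "R" (3x3) and "t" (3): a world point X has camera coordinates R X + t. Camera axes: x right, y down, z forward; pixel columns grow to the right and rows downward; lengths in mm; the calibration is good to about 2 mm. A picture is of the moment at which its call begins. get_calibration takes no time and is no camera call.
- ctrl.finish_job(): hands the job in, once; it reports no verdict.
Trained networks look in the newest picture that a camera, given by its name, has taken for a name from the list of things; names that differ only in an ending like _2 or _b are one class to them, and where a whole thing is asked for, a point or a joint stands for the part that bears it (a point fixed in the world has none). Each returns a list of dicts, best first, with "p" (0 to 1); they miss things now and then, are a little off and sometimes report something else, mostly with a low value. They report only what shows in the picture. A call takes as long as a camera call. They do not tell look-alikes from the thing itself.
- ctrl.spot_in(camera, name): "position" ([column, row] as shares, 0 to 1, of the picture: columns of its width, rows of its height, amid what is visible of it).
The state is a dict: "time_s": time; "joints": joint angles; "dq": joint speeds; "tau": joint torques, N m; "eef_pos": TCP position; "ee_rot": TCP orientation; "force": force on the tool from outside, world axes, zero at the start; "wrist_torque": the same for the moment, N m; "grip_width": opening from 0.0 (shut) to 1.0 (fully open).
Only numpy, scipy, OpenCV 4.12 (cv2) and the standard library are available. Lean on these libraries where they do the work, as an engineer would, in place of code of your own. Each camera call takes 0.05 s, during which the arm holds its last target. There are 200 camera calls.

## Working session

There is one attempt and no reset: what is moved stays moved. The work goes in short steps, Python scripts to look and compute and a tool call to move; the robot and the scene stay as the last step left them, time stands still between calls to the robot, and variables do not carry over. Pictures are saved under pics/ and viewed, about 8 in all and at most 12, crops included, and the job is handed in when it is done.

Besides the shell and the picture viewer there is one more tool, called after ">>>" as name(argument=value, ...), one argument or row to a line, values as JSON. play_rows: Moves the arm, as the interface text tells. Its arguments: {"type":"object","properties":{"motion":{"type":"array"},"fingers":{"type":"number"},"squeeze":{"type":"number"}},"required":["motion"]}

```bash
mkdir -p pics
cat > h.py <<'E'
import numpy as np, cv2
from rig import ctrl
def cap(n,f):
    im=np.array(ctrl.capture(n)); cv2.imwrite('pics/'+f,im[:,:,::-1]); return im
def ray(n,px):
    c=ctrl.get_calibration(n);K,R,t=[np.array(c[k],float) for k in('K','R','t')]
    o=-R.T@t; d=R.T@np.linalg.inv(K)@np.array([px[0],px[1],1.]); return o,d
def atz(n,px,z):
    o,d=ray(n,px); return o+d*(z-o[2])/d[2]
def proj(n,X):
    c=ctrl.get_calibration(n);K,R,t=[np.array(c[k],float) for k in('K','R','t')]
    p=K@(R@np.array(X,float)+t); return p[:2]/p[2]
def spot(n,name): return [(round(d['p'],2),[round(d['position'][0]*640,1),round(d['position'][1]*480,1)]) for d in ctrl.spot_in(n,name)]
E
python3 - <<'E'
from h import *
H={'riser_edge':100,'blank':118,'dot_outer':118,'dot_centre':118,'line':118,'awl':130,'awl_handle':120,'block':70,'driver':130}
for n in('scene','top'):
    cap(n,n+'0.png')
    print(n,ray(n,(320,240)))
    for k,z in H.items():
        try: print(k,[(p,x,atz(n,x,z).round()[:2].tolist()) for p,x in spot(n,k)[:3]])
        except Exception as e: print(k,e)
print(ctrl.sense())
E
```

```text
scene (array([1047.609101  , -827.02573757,  815.95482142]), array([-0.41853993,  0.69285668, -0.58745649]))
riser_edge [(0.59, [303.5, 250.3], [526.0, -46.0])]
blank [(0.82, [294.8, 239.7], [494.0, -40.0])]
dot_outer [(0.81, [291.1, 240.7], [488.0, -49.0]), (0.28, [233.2, 333.7], [575.0, -379.0])]
dot_centre []
line [(0.71, [288.5, 238.2], [476.0, -43.0])]
awl [(0.77, [244.5, 317.4], [573.0, -340.0]), (0.39, [417.8, 239.7], [773.0, 125.0])]
awl_handle [(0.89, [245.6, 317.6], [568.0, -332.0])]
block [(0.75, [175.5, 365.1], [500.0, -476.0]), (0.57, [236.7, 333.6], [548.0, -344.0])]
driver [(0.57, [218.0, 299.1], [489.0, -329.0])]
top (array([ 396.2724638 ,   17.67732351, 1538.89311033]), array([ 0.08529479, -0.0083705 , -0.9964553 ]))
riser_edge [(0.63, [315.8, 242.1], [514.0, 18.0]), (0.61, [345.6, 158.9], [756.0, -74.0])]
blank [(0.75, [327.2, 254.7], [476.0, -14.0]), (0.47, [431.7, 224.3], [557.0, -313.0]), (0.16, [429.7, 256.6], [465.0, -304.0])]
dot_outer [(0.58, [329.0, 253.3], [480.0, -19.0])]
dot_centre [(0.83, [323.6, 253.2], [480.0, -4.0])]
line [(0.84, [329.1, 254.0], [478.
[... 206 characters left out ...]
])]
{'time_s': 1.0, 'joints': array([ 1.09761325e+00,  3.12892826e-01,  1.49772774e+00,  4.26272890e-05,
        1.33099805e+00, -2.23434481e-01]), 'dq': array([ 1.36883935e-04, -1.30356745e-03, -5.05007999e-05,  1.04336974e-03,
        6.51666572e-04,  1.89709167e-04]), 'tau': array([ 2.60752626e-03, -4.12159431e+01, -2.59904981e+01, -7.42111388e-05,
        3.02464905e-04,  4.12625198e-06]), 'eef_pos': array([129.77707044, 508.7050175 , 231.28739314]), 'ee_rot': array([-1.32607466e-05,  7.89674036e-01,  6.13526622e-01, -2.05281091e-05]), 'force': array([-0.1292238 , -0.20669853, -0.50760561]), 'wrist_torque': array([-0.03314442, -0.00730057, -0.04373519]), 'grip_width': 1.0008962889972703}
```

View pics/scene0.png

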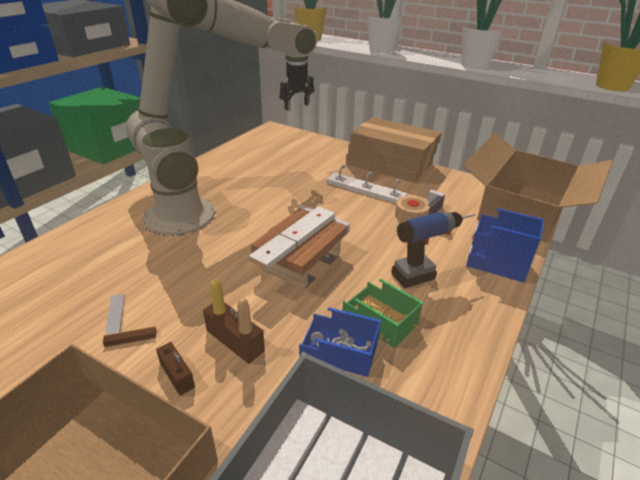

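View pics/top0.png

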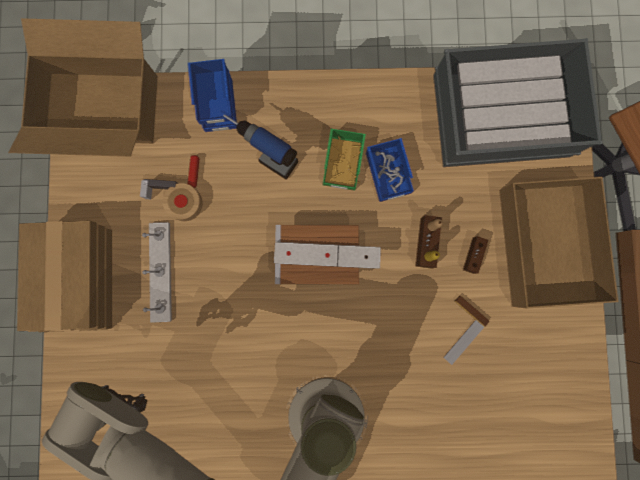

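The top view has world x up and y left. The metal edge is at (277,254), the dots at (289,253) and (327,255), the line at x=338, the pale awl at (434,224) and the yellow driver at (431,256). Next I'll get sub-pixel measurements.

Run:
```python
from h import *
a=cv2.imread('pics/top0.png');b=cv2.imread('pics/scene0.png')
A=cv2.resize(a[215:295,265:395],None,fx=6,fy=6,interpolation=cv2.INTER_CUBIC)
B=cv2.resize(b[270:370,190:290],None,fx=5,fy=5,interpolation=cv2.INTER_CUBIC)
C=cv2.resize(a[205:285,400:500],None,fx=5,fy=5,interpolation=cv2.INTER_CUBIC)
cv2.imwrite('pics/cA.png',A)
o=np.zeros((500,1000,3),np.uint8);o[:,:500]=B;o[:400,500:]=C
cv2.imwrite('pics/cB.png',cv2.resize(o,(800,400)))
for n,im,box in(('top',a,(240,270,270,385)),('scene',b,(200,275,245,355))):
    r0,r1,c0,c1=box; s=im[r0:r1,c0:c1].astype(float)
    red=np.clip(s[:,:,2]-1.0*np.maximum(s[:,:,1],s[:,:,0])-70,0,None)
    k,l,st,ce=cv2.connectedComponentsWithStats((red>0).astype(np.uint8))
    for i in range(1,k):
        m=red*(l==i); ys,xs=np.mgrid[r0:r1,c0:c1]; p=((m*xs).sum()/m.sum(),(m*ys).sum()/m.sum())
        print(n,'red',st[i][4],np.round(p,2),atz(n,p,118).round(1))
    w=(s.min(2)>150).astype(np.uint8)
    k,l,st,ce=cv2.connectedComponentsWithStats(w); i=1+st[1:,4].argmax()
    pts=np.argwhere(l==i)[:,::-1]+[c0,r0]
    q=cv2.boxPoints(cv2.minAreaRect(pts.astype(np.float32)))
    print(n,'white',st[i][4],[ (x.round(1).tolist(),atz(n,x,118).round()[:2].tolist()) for x in q])
```

```text
top red 11 [288.17 252.87] [483.   96.7 118. ]
top red 10 [326.99 254.77] [475.5 -13.2 118. ]
top white 17 [([299.0, 244.0], [508.0, 66.0]), ([312.0, 244.0], [507.0, 29.0]), ([312.0, 245.0], [504.0, 29.0]), ([299.0, 245.0], [505.0, 66.0])]
scene red 5 [318.39 214.73] [480.9  98.8 118. ]
scene red 6 [294.49 232.08] [473.1 -11.  118. ]
scene white 1373 [([246.89999389648438, 251.89999389648438], [422.0, -151.0]), ([320.8999938964844, 196.0], [431.0, 193.0]), ([333.79998779296875, 213.10000610351562], [514.0, 131.0]), ([259.8999938964844, 269.0], [492.0, -186.0])]
```

View pics/cA.png

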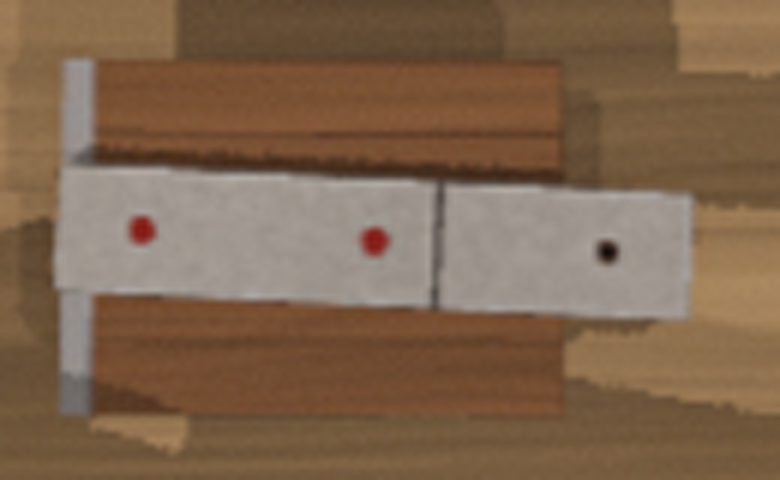

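View pics/cB.png

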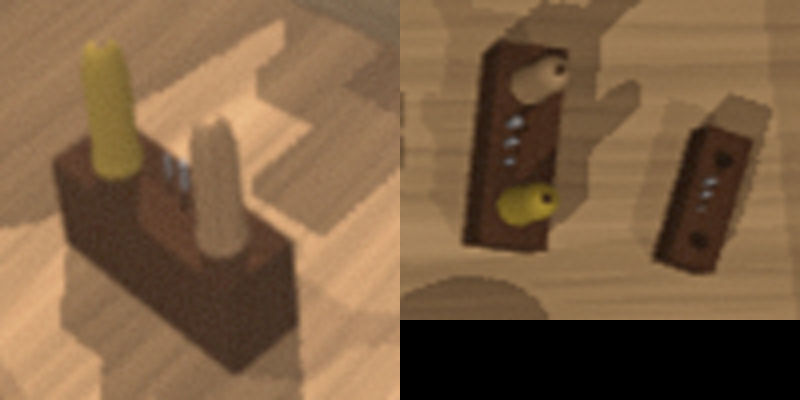

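Run:
```python
from h import *
from scipy.optimize import least_squares
f=lambda u,v,s,x0,y0:((u+.5)/s-.5+x0,(v+.5)/s-.5+y0)
for p in [(64,60),(60,413),(562,62),(565,412)]: print('riser',atz('top',f(*p,6,265,215),100).round(1))
for p in [(438,182),(435,308)]: print('line',atz('top',f(*p,6,265,215),118).round(1))
print('hole',atz('top',f(607,252,6,265,215),118).round(1))
t={'awl':(558,70),'drv':(547,198)}
for k,p in t.items(): print(k,'top',atz('top',f(p[0]-400,p[1],4,400,205),160).round(1))
for k,p in {'awl':(213,118),'drv':(102,43)}.items(): print(k,'scene',atz('scene',f(*p,4,190,270),158).round(1))
# silhouette overlay model
P=[]
prof=[(76,14.5),(82,13),(140,13),(150,11),(157,7),(160,2)]
for z,r in prof:
    for a in np.linspace(0,2*np.pi,24): P.append((r*np.cos(a),r*np.sin(a),z))
P=np.array(P)
def mask(n,im,kind):
    hsv=cv2.cvtColor(im,cv2.COLOR_BGR2HSV); return cv2.inRange(hsv,(22,130,60),(35,255,255))
for n in('top','scene'):
    im=cv2.imread(f'pics/{n}0.png'); m=mask(n,im,0)
    w=np.zeros_like(m); 
    if n=='top': w[240:270,415:450]=1
    else: w[270:330,200:235]=1
    m=m*w; k,l,st,ce=cv2.connectedComponentsWithStats(m); i=1+st[1:,4].argmax(); c=ce[i]
    def res(q):
        hh=cv2.convexHull(np.array([proj(n,X+[q[0],q[1],0]) for X in P],np.float32)); M=cv2.moments(hh); return [M['m10']/M['m00']-c[0],M['m01']/M['m00']-c[1]]
    r=least_squares(res,[470,-310])
    hh=cv2.convexHull(np.array([proj(n,X+[*r.x,0]) for X in P],np.float32))
    print(n,'driver area',st[i][4],cv2.contourArea(hh),c.round(1),r.x.round(1))
```

```text
riser [566.5 133.8 100. ]
riser [397.7 137.6 100. ]
riser [ 561.  -105.6  100. ]
riser [ 393.5 -102.5  100. ]
line [502.9 -43.9 118. ]
line [443.5 -41.1 118. ]
hole [ 468.3 -122.9  118. ]
awl top [ 557.7 -324.5  160. ]
drv top [ 469.2 -313.1  160. ]
awl scene [ 555.3 -320.4  158. ]
drv scene [ 465.6 -307.9  158. ]Traceback (most recent call last):
  File "<stdin>", line 26, in <module>
    return func(*args, **kwargs)
    result = trf(vector_fun.fun, vector_fun.jac, x0, f0, J0, lb, ub, ftol, xtol,
                 gtol, max_nfev, x_scale, loss_function, tr_solver,
                 tr_options.copy(), verbose, callback=callback_wrapped)
    return trf_no_bounds(
        fun, jac, x0, f0, J0, ftol, xtol, gtol, max_nfev, x_scale,
        loss_function, tr_solver, tr_options, verbose, callback=callback)
    J = jac(x)
    self._update_jac()
    ~~~~~~~~~~~~~~~~^^
    self.J = self.jac_wrapped(xp_copy(self.x), f0=self.f)
             ~~~~~~~~~~~~~~~~^^^^^^^^^^^^^^^^^^^^^^^^^^^^
    J, dct = approx_derivative(
             ~~~~~~~~~~~~~~~~~^
        self.fun,
        ^^^^^^^^^
    ...<2 lin
[... 259 characters left out ...]
                           ^^^^^^^^^^^^^^^^^^^^^^
                             mf)
                             ^^^
    df = [f_eval - f0 for f_eval in f_evals]
                                    ^^^^^^^
    f = np.atleast_1d(self.fun(x, *self.args, **self.kwargs))
                      ~~~~~~~~^^^^^^^^^^^^^^^^^^^^^^^^^^^^^^
    return np.atleast_1d(self.fun(x))
                         ~~~~~~~~^^^
    return self.f(x, *self.args, **self.kwargs)
           ~~~~~~^^^^^^^^^^^^^^^^^^^^^^^^^^^^^^
  File "<stdin>", line 25, in res
  File "h.py", line 11, in proj
    c=ctrl.get_calibration(n);K,R,t=[np.array(c[k],float) for k in('K','R','t')]
ValueError: time passes only in moves, steps and waits
```

>>> play_rows(
  motion=[
    [[-25, 22.1, 0], [0, 0, 0]],
    [[-25, 22.1, 0], [0, 0, 0]],
    [[-25, 22.1, 0], [0, 0, 0]],
    [[-25, 22.1, 0], [0, 0, 0]],
    [[-25, 22.1, 0], [0, 0, 0]],
    [[-25, 22.1, 0], [0, 0, 0]],
    [[-25, 22.1, 0], [0, 0, 0]],
    [[-25, 22.1, 0], [0, 0, 0]],
    [[-25, 22.1, 0], [0, 0, 0]],
    [[-25, 22.1, 0], [0, 0, 0]],
    [[-25, 22.1, 0], [0, 0, 0]],
    [[-25, 22.1, 0], [0, 0, 0]],
    [[-25, 22.1, 0], [0, 0, 0]],
    [[-25, 22.1, 0], [0, 0, 0]],
    [[-25, 22.1, 0], [0, 0, 0]],
    [[-25, 22.1, 0], [0, 0, 0]],
    [[-25, 22.1, 0], [0, 0, 0]],
    [[-25, 22.1, 0], [0, 0, 0]],
    [[-25, 22.1, 0], [0, 0, 0]],
    [[-25, 22.1, 0], [0, 0, 0]],
  ],
  fingers=60,
  squeeze=40,
)

```text
time_s: 2.67
eef_pos: [435.0, -86.8, 231.4]
ee_rot: [0.0, 0.79, 0.613, 0.0]
force: [0.0, 0.9, 0.6]
grip_width: 0.7
```

>>> play_rows(
  motion=[
    [[-25, 22.1, 0], [0, 0, 0]],
    [[-25, 22.1, 0], [0, 0, 0]],
    [[-25, 22.1, 0], [0, 0, 0]],
    [[-25, 22.1, 0], [0, 0, 0]],
    [[-25, 22.1, 0], [0, 0, 0]],
    [[-25, 22.1, 0], [0, 0, 0]],
    [[-25, 22.1, 0], [0, 0, 0]],
    [[-25, 22.1, 0], [0, 0, 0]],
    [[0, 0, 0], [0, 0, -7]],
    [[0, 0, 0], [0, 0, 0]],
    [[0, 0, 0], [0, 0, 0]],
  ],
)

```text
time_s: 3.58
eef_pos: [556.2, -322.2, 231.0]
ee_rot: [-0.0, 0.752, 0.659, 0.0]
force: [0.4, 0.7, 0.4]
grip_width: 0.702
```

```bash
cat >> h.py <<'E'
from scipy.spatial.transform import Rotation as Rn
def plan(tgt,th=None):
    s=ctrl.sense(); q=s['ee_rot']; R=Rn.from_quat([q[1],q[2],q[3],q[0]]); M=R.as_matrix(); p=np.array(s['eef_pos'])
    c=np.degrees(np.arctan2(M[1,0],M[0,0])); w=M.T@(np.array(tgt,float)-p)
    print('t',round(s['time_s'],2),'pos',p.round(1),'theta',round(c,2),'tilt',M[:,2].round(3),'F',np.array(s['force']).round(1),'w',round(s['grip_width'],3),'| shift',w.round(1),'q',np.round(s['joints'],2))
    if th is not None: print('turn z',-(th-c))
E
python3 - <<'E'
from h import *
plan((556.5,-322.5,101),82.7)
im=cap('scene','s1.png'); a=cv2.imread('pics/s1.png')
b=cv2.imread('pics/top0.png')
A=cv2.resize(a[240:360,180:300],None,fx=4,fy=4,interpolation=cv2.INTER_CUBIC)
B=cv2.resize(b[205:285,400:480],None,fx=4,fy=4,interpolation=cv2.INTER_CUBIC)
P=[(r*np.cos(t),r*np.sin(t),z) for z,r in [(76,14.5),(82,13),(140,13),(150,11),(157,7),(160,2)] for t in np.linspace(0,6.28,20)]
def pj(n,X):
    c=pj.c[n];K,R,t=c; p=(np.array(X)@R.T+t)@K.T; return p[:,:2]/p[:,2:]
pj.c={n:[np.array(ctrl.get_calibration(n)[k],float) for k in 'KRt'] for n in('top','scene')}
for n,im,x0,y0 in(('scene',A,180,240),('top',B,400,205)):
    for c in((556.5,-322.5),(467.4,-310.5)):
        h=cv2.convexHull(((pj(n,np.array(P)+[*c,0])-[x0,y0]+.5)*4).astype(np.int32)); cv2.polylines(im,[h],True,(0,0,255),1)
o=np.zeros((480,800,3),np.uint8);o[:,:480]=A;o[:320,480:800]=B;cv2.imwrite('pics/ov1.png',o)
E
```

```text
t 3.58 pos [ 556.2 -322.2  231. ] theta 82.52 tilt [-0.     0.001 -1.   ] F [0.4 0.7 0.4] w 0.702 | shift [ -0.3   0.4 130. ] q [-0.71  0.58  1.1   0.    1.46 -2.15]
turn z -0.1780944758848051
```

View pics/ov1.png

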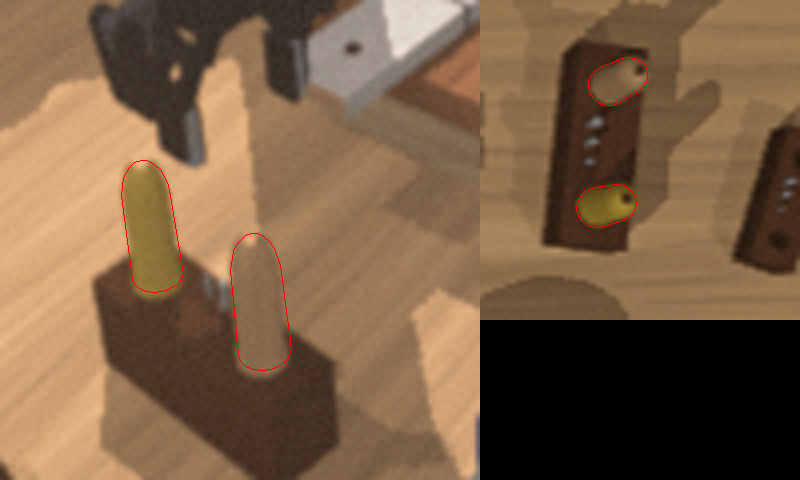

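The modelled outlines match both handles in both views. I'll lower and grip.

>>> play_rows(
  motion=[
    [[-0.3, 0.4, 30], [0, 0, 0]],
    [[0, 0, 30], [0, 0, 0]],
    [[0, 0, 25], [0, 0, 0]],
    [[0, 0, 20], [0, 0, 0]],
    [[0, 0, 15], [0, 0, 0]],
    [[0, 0, 10], [0, 0, 0]],
    [[0, 0, 0], [0, 0, 0]],
    [[0, 0, 0], [0, 0, 0]],
  ],
)

```text
time_s: 4.3
eef_pos: [556.9, -322.6, 102.1]
ee_rot: [0.0, 0.751, 0.66, 0.0]
force: [0.3, -0.2, 0.4]
grip_width: 0.704
```

>>> play_rows(
  motion=[
    [[0, 0, 0], [0, 0, 0]],
    [[0, 0, 0], [0, 0, 0]],
    [[0, 0, 0], [0, 0, 0]],
    [[0, 0, 0], [0, 0, 0]],
    [[0, 0, 0], [0, 0, 0]],
    [[0, 0, 0], [0, 0, 0]],
    [[0, 0, 0], [0, 0, 0]],
    [[0, 0, 0], [0, 0, 0]],
  ],
  fingers=10,
  squeeze=60,
)

```text
time_s: 4.97
eef_pos: [557.1, -323.1, 102.6]
ee_rot: [0.001, 0.751, 0.661, 0.0]
force: [-0.2, 1.5, 6.3]
grip_width: 0.29
```

Run:
```python
from h import *
plan((556.5,-322.5,231),82.7)
```

```text
t 4.97 pos [ 557.1 -323.1  102.6] theta 82.68 tilt [ 0.001 -0.001 -1.   ] F [-0.2  1.5  6.3] w 0.29 | shift [   0.4   -0.5 -128.4] q [-0.71  0.69  1.26  0.    1.19 -2.15]
turn z -0.020591030725597648
```

>>> play_rows(
  motion=[
    [[0, 0, -15], [0, 0, 0]],
    [[0, 0, -30], [0, 0, 0]],
    [[0, 0, -35], [0, 0, 0]],
    [[0, 0, -35], [0, 0, 0]],
    [[0, 0, -25], [0, 0, 0]],
    [[0, 0, -10], [0, 0, 0]],
    [[0, 0, 0], [0, 0, 0]],
  ],
)

```text
time_s: 5.55
eef_pos: [557.2, -323.3, 253.4]
ee_rot: [0.002, 0.751, 0.661, 0.0]
force: [-0.0, -0.5, -1.2]
grip_width: 0.288
```

>>> play_rows(
  motion=[
    [[29, -9.1, 0], [0, 0, 0]],
    [[29, -9.1, 0], [0, 0, 0]],
    [[29, -9.1, 0], [0, 0, 0]],
    [[29, -9.1, 0], [0, 0, 0]],
    [[29, -9.1, 0], [0, 0, 0]],
    [[29, -9.1, 0], [0, 0, 0]],
    [[29, -9.1, 0], [0, 0, 0]],
    [[29, -9.1, 0], [0, 0, 0]],
    [[29, -9.1, 0], [0, 0, 0]],
    [[29, -9.1, 0], [0, 0, 0]],
    [[29, -9.1, 0], [0, 0, 0]],
    [[29, -9.1, 0], [0, 0, 0]],
    [[29, -9.1, 0], [0, 0, 0]],
    [[29, -9.1, 0], [0, 0, 0]],
    [[0, 0, 0], [0, 0, 0]],
    [[0, 0, 0], [0, 0, 0]],
  ],
)

```text
time_s: 6.88
eef_pos: [481.1, 97.0, 249.4]
ee_rot: [-0.001, 0.75, 0.661, -0.001]
force: [0.1, 0.4, -1.5]
grip_width: 0.287
```

Run:
```python
from h import *
plan((482,97.8,216),82.7)
cap('scene','s2.png'); a=cv2.imread('pics/s2.png')
print(spot('scene','awl_tip'),spot('scene','awl'),spot('scene','dot_outer'))
X=np.array(ctrl.sense()['eef_pos']); print('exp tip px',proj('scene',X-[0,0,92.6]).round(1))
cv2.imwrite('pics/s2c.png',cv2.resize(a[120:260,250:400],None,fx=5,fy=5,interpolation=cv2.INTER_CUBIC)[:600])
```

```text
t 6.88 pos [481.1  97.  249.4] theta 82.83 tilt [-0.003 -0.    -1.   ] F [ 0.1  0.4 -1.5] w 0.287 | shift [ 0.9  0.9 33.4] q [-0.04  0.23  1.56 -0.    1.36 -1.49]
turn z 0.12823776089588534
[(0.43, [291.4, 235.4])] [(0.55, [318.2, 179.9])] [(0.74, [288.8, 235.4]), (0.53, [365.5, 188.1]), (0.48, [418.8, 238.1])]
exp tip px [318.3 203.5]
```

View pics/s2c.png

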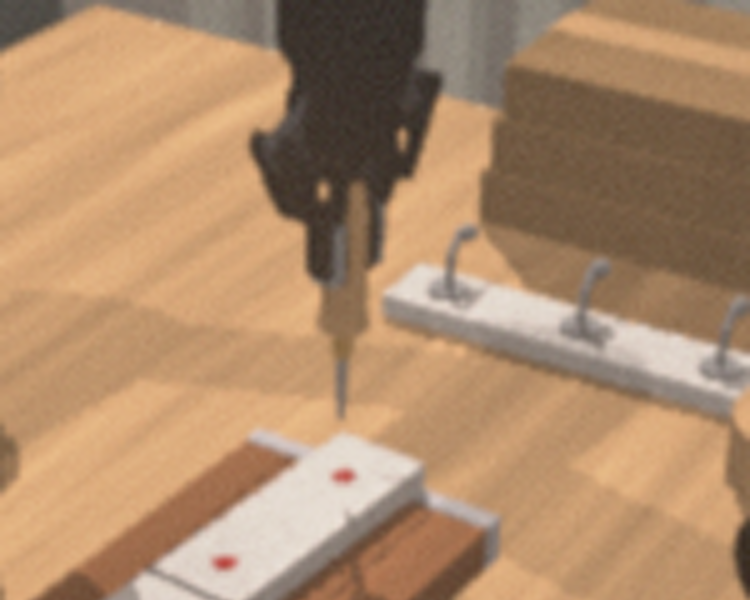

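The tip shows at scene pixel (318.1, 203.3), against (318.3, 203.5) predicted, so the grip is true. I'll press the outer dot now.

>>> play_rows(
  motion=[
    [[0.9, 0.9, 12], [0, 0, 0]],
    [[0, 0, 12], [0, 0, 0]],
    [[0, 0, 8], [0, 0, 0]],
    [[0, 0, 4], [0, 0, 0]],
    [[0, 0, 2], [0, 0, 0]],
    [[0, 0, 0], [0, 0, 0]],
    [[0, 0, 0], [0, 0, 0]],
  ],
)

```text
time_s: 7.67
eef_pos: [483.3, 96.7, 213.7]
ee_rot: [0.0, 0.751, 0.66, 0.0]
force: [0.1, -0.5, -0.7]
grip_width: 0.289
```

>>> play_rows(
  motion=[
    [[0, 0, 1.5], [0, 0, 0]],
    [[0, 0, 1.5], [0, 0, 0]],
    [[0, 0, 0], [0, 0, 0]],
  ],
)

```text
time_s: 7.92
eef_pos: [483.1, 96.8, 210.4]
ee_rot: [0.0, 0.751, 0.661, 0.0]
force: [0.4, 0.1, 0.7]
grip_width: 0.29
```

>>> play_rows(
  motion=[
    [[0.8, -1.3, -2], [0, 0, 0]],
    [[0, 0, 0], [0, 0, 0]],
    [[0, 0, 2], [0, 0, 0]],
    [[0, 0, 1], [0, 0, 0]],
    [[0, 0, 1], [0, 0, 0]],
    [[0, 0, 0], [0, 0, 0]],
    [[0, 0, 0], [0, 0, 0]],
  ],
)

```text
time_s: 8.5
eef_pos: [482.3, 97.8, 209.3]
ee_rot: [0.001, 0.751, 0.661, 0.001]
force: [-1.6, 0.3, 7.6]
grip_width: 0.29
```

>>> play_rows(
  motion=[
    [[0, 0, 0.5], [0, 0, 0]],
    [[0, 0, 0], [0, 0, 0]],
    [[0, 0, 0], [0, 0, 0]],
    [[0, 0, 0], [0, 0, 0]],
  ],
)

```text
time_s: 8.83
eef_pos: [482.4, 97.8, 209.1]
ee_rot: [0.001, 0.751, 0.661, 0.001]
force: [-1.7, -0.3, 10.5]
grip_width: 0.29
```

Run:
```python
from h import *
plan((474.3,-12.1,230),82.7)
cap('scene','s3.png'); a=cv2.imread('pics/s3.png')
X=np.array(ctrl.sense()['eef_pos']); print('exp tip px',proj('scene',X-[0,0,92.6]).round(1))
cv2.imwrite('pics/s3c.png',cv2.resize(a[190:250,270:350],None,fx=8,fy=8,interpolation=cv2.INTER_CUBIC))
```

```text
t 8.83 pos [482.4  97.8 209.1] theta 82.69 tilt [ 0.003 -0.    -1.   ] F [-1.7 -0.3 10.5] w 0.29 | shift [-110.     6.   -20.9] q [-0.04  0.26  1.63  0.    1.25 -1.48]
turn z -0.0094455723306055
exp tip px [318.6 215.5]
```

View pics/s3c.png

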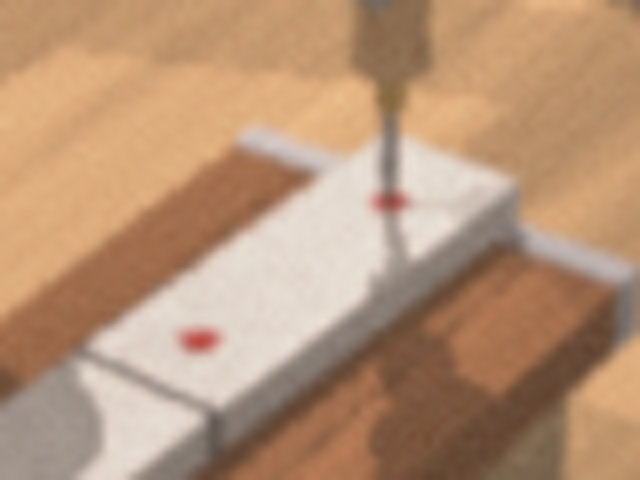

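The tip sits in the middle of the outer dot, at about (390,198) in the crop, pressed with about 11 N. Next is the centre dot.

>>> play_rows(
  motion=[
    [[0, 0, -15], [0, 0, 0]],
    [[0, 0, -5], [0, 0, 0]],
    [[-27.5, 1.5, 0], [0, 0, 0]],
    [[-27.5, 1.5, 0], [0, 0, 0]],
    [[-27.5, 1.5, 0], [0, 0, 0]],
    [[-27.5, 1.5, 0], [0, 0, 0]],
    [[0, 0, 0], [0, 0, 0]],
    [[0, 0, 0], [0, 0, 0]],
    [[0, 0, 7], [0, 0, 0]],
    [[0, 0, 0], [0, 0, 0]],
    [[0, 0, 0], [0, 0, 0]],
  ],
)

```text
time_s: 9.8
eef_pos: [473.6, -11.2, 220.2]
ee_rot: [-0.001, 0.75, 0.661, -0.0]
force: [0.7, 0.4, -0.8]
grip_width: 0.289
```

Run:
```python
from h import *
plan((474.3,-12.1,210.6),82.7)
```

```text
t 9.8 pos [473.6 -11.2 220.2] theta 82.76 tilt [-0.001  0.    -1.   ] F [ 0.7  0.4 -0.8] w 0.289 | shift [-0.8  0.8  9.6] q [-0.27  0.21  1.66  0.    1.27 -1.72]
turn z 0.059613699224101424
```

>>> play_rows(
  motion=[
    [[-0.8, 0.8, 4], [0, 0, 0]],
    [[0, 0, 3], [0, 0, 0]],
    [[0, 0, 2], [0, 0, 0]],
    [[0, 0, 1.5], [0, 0, 0]],
    [[0, 0, 1], [0, 0, 0]],
    [[0, 0, 0.5], [0, 0, 0]],
    [[0, 0, 0], [0, 0, 0]],
    [[0, 0, 0], [0, 0, 0]],
  ],
)

```text
time_s: 10.47
eef_pos: [474.8, -13.0, 209.6]
ee_rot: [0.001, 0.751, 0.661, 0.0]
force: [-1.2, 0.4, 5.1]
grip_width: 0.288
```

Run:
```python
from h import *
plan((474.3,-12.1,210.6),82.7)
```

```text
t 10.47 pos [474.8 -13.  209.6] theta 82.69 tilt [ 0.001 -0.    -1.   ] F [-1.2  0.4  5.1] w 0.288 | shift [ 0.8 -0.6 -1. ] q [-0.27  0.22  1.68  0.    1.24 -1.72]
turn z -0.011852979494136662
```

>>> play_rows(
  motion=[
    [[0, 0, 0.8], [0, 0, 0]],
    [[0, 0, 0], [0, 0, 0]],
    [[0, 0, 0], [0, 0, 0]],
    [[0, 0, 0], [0, 0, 0]],
    [[0, 0, 0], [0, 0, 0]],
  ],
)

```text
time_s: 10.88
eef_pos: [474.9, -13.0, 209.2]
ee_rot: [0.001, 0.751, 0.661, 0.001]
force: [-1.3, 0.7, 8.8]
grip_width: 0.286
```

Run:
```python
from h import *
plan((556.8,-322.7,252),82.7)
cap('scene','s4.png'); a=cv2.imread('pics/s4.png')
cv2.imwrite('pics/s4c.png',cv2.resize(a[190:250,270:350],None,fx=8,fy=8,interpolation=cv2.INTER_CUBIC))
```

```text
t 10.88 pos [474.9 -13.  209.2] theta 82.69 tilt [ 0.002 -0.    -1.   ] F [-1.3  0.7  8.8] w 0.286 | shift [-296.8  120.7  -42.5] q [-0.27  0.22  1.68  0.    1.24 -1.72]
turn z -0.007648147605351596
```

View pics/s4c.png

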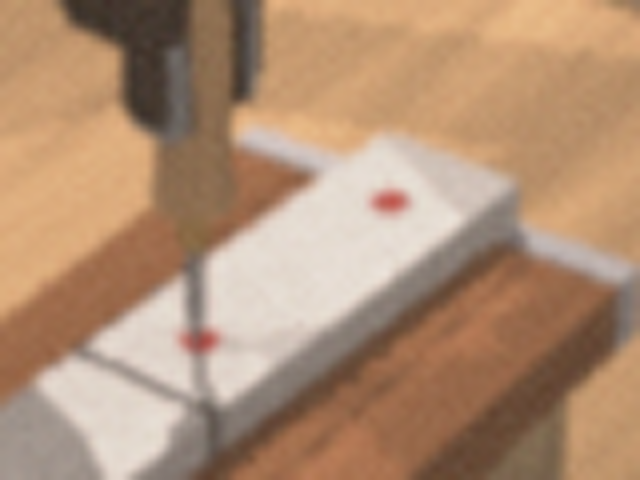

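The tip is inside the centre dot, at about (197,340), and the blank hasn't moved. I'll take the awl back to the block.

>>> play_rows(
  motion=[
    [[0, 0, -20], [0, 0, 0]],
    [[0, 0, -24], [0, 0, 0]],
    [[-29.7, 12.1, 0], [0, 0, 0]],
    [[-29.7, 12.1, 0], [0, 0, 0]],
    [[-29.7, 12.1, 0], [0, 0, 0]],
    [[-29.7, 12.1, 0], [0, 0, 0]],
    [[-29.7, 12.1, 0], [0, 0, 0]],
    [[-29.7, 12.1, 0], [0, 0, 0]],
    [[-29.7, 12.1, 0], [0, 0, 0]],
    [[-29.7, 12.1, 0], [0, 0, 0]],
    [[-29.7, 12.1, 0], [0, 0, 0]],
    [[-29.7, 12.1, 0], [0, 0, 0]],
    [[0, 0, 0], [0, 0, 0]],
    [[0, 0, 0], [0, 0, 0]],
  ],
)

```text
time_s: 12.1
eef_pos: [556.5, -324.2, 250.8]
ee_rot: [-0.001, 0.751, 0.66, -0.0]
force: [-0.2, 1.0, -1.2]
grip_width: 0.286
```

Run:
```python
from h import *
plan((557.1,-323.1,170),82.7)
```

```text
t 12.1 pos [ 556.5 -324.2  250.8] theta 82.58 tilt [-0.001  0.001 -1.   ] F [-0.2  1.  -1.2] w 0.286 | shift [ 1.1  0.6 80.8] q [-0.71  0.58  1.05  0.    1.51 -2.15]
turn z -0.12061075832787083
```

>>> play_rows(
  motion=[
    [[1.1, 0.6, 30], [0, 0, 0]],
    [[0, 0, 30], [0, 0, 0]],
    [[0, 0, 14], [0, 0, 0]],
    [[0, 0, 0], [0, 0, 0]],
    [[0, 0, 0], [0, 0, 0]],
  ],
)

```text
time_s: 12.52
eef_pos: [557.5, -321.1, 178.5]
ee_rot: [-0.0, 0.75, 0.661, 0.0]
force: [-0.1, 0.5, -0.1]
grip_width: 0.285
```

Run:
```python
from h import *
plan((557.1,-323.1,102.6),82.7)
```

```text
t 12.52 pos [ 557.5 -321.1  178.5] theta 82.74 tilt [-0.  0. -1.] F [-0.1  0.5 -0.1] w 0.285 | shift [-2.  -0.2 75.9] q [-0.7   0.62  1.18  0.    1.35 -2.15]
turn z 0.03913546142696589
```

>>> play_rows(
  motion=[
    [[-1.5, 0, 5], [0, 0, 0]],
    [[0, 0, 15], [0, 0, 0]],
    [[0, 0, 15], [0, 0, 0]],
    [[0, 0, 15], [0, 0, 0]],
    [[0, 0, 0], [0, 0, 0]],
    [[0, 0, 0], [0, 0, 0]],
  ],
)

```text
time_s: 13.02
eef_pos: [557.5, -323.6, 128.9]
ee_rot: [0.0, 0.751, 0.661, 0.0]
force: [-0.2, -0.3, 0.4]
grip_width: 0.283
```

Run:
```python
from h import *
plan((557.1,-323.1,102.6),82.7)
```

```text
t 13.02 pos [ 557.5 -323.6  128.9] theta 82.69 tilt [ 0.001 -0.001 -1.   ] F [-0.2 -0.3  0.4] w 0.283 | shift [ 0.4 -0.5 26.3] q [-0.71  0.66  1.23 -0.    1.25 -2.15]
turn z -0.0078410373326534
```

>>> play_rows(
  motion=[
    [[0.3, -0.4, 10], [0, 0, 0]],
    [[0, 0, 10], [0, 0, 0]],
    [[0, 0, 4], [0, 0, 0]],
    [[0, 0, 2], [0, 0, 0]],
    [[0, 0, 0], [0, 0, 0]],
    [[0, 0, 0], [0, 0, 0]],
  ],
)

```text
time_s: 13.52
eef_pos: [556.9, -323.0, 102.6]
ee_rot: [-0.0, 0.751, 0.661, -0.0]
force: [-2.8, 2.1, 5.5]
grip_width: 0.291
```

>>> play_rows(
  motion=[
    [[0, 0, 0], [0, 0, 0]],
    [[0, 0, 0], [0, 0, 0]],
    [[0, 0, 0], [0, 0, 0]],
    [[0, 0, 0], [0, 0, 0]],
    [[0, 0, 0], [0, 0, 0]],
    [[0, 0, 0], [0, 0, 0]],
  ],
  fingers=65,
)

```text
time_s: 14.02
eef_pos: [556.9, -323.1, 101.9]
ee_rot: [-0.0, 0.751, 0.661, -0.0]
force: [0.0, 1.0, 0.6]
grip_width: 0.762
```

Run:
```python
from h import *
plan((557.1,-323.1,260),82.7)
```

```text
t 14.02 pos [ 556.9 -323.1  101.9] theta 82.69 tilt [-0.  0. -1.] F [0.  1.  0.6] w 0.762 | shift [ 1.000e-01  2.000e-01 -1.581e+02] q [-0.71  0.69  1.26 -0.    1.19 -2.15]
turn z -0.012131166325929144
```

>>> play_rows(
  motion=[
    [[0, 0, -20], [0, 0, 0]],
    [[0, 0, -35], [0, 0, 0]],
    [[0, 0, -35], [0, 0, 0]],
    [[0, 0, -35], [0, 0, 0]],
    [[0, 0, -30], [0, 0, 6.7]],
    [[0, 0, 0], [0, 0, 6.7]],
    [[0, 0, 0], [0, 0, 6.7]],
    [[0, 0, 0], [0, 0, 6.7]],
    [[0, 0, 0], [0, 0, 6.7]],
    [[0, 0, 0], [0, 0, 6.7]],
    [[0, 0, 0], [0, 0, 6.7]],
    [[0, 0, 0], [0, 0, 6.7]],
    [[0, 0, 0], [0, 0, 6.7]],
    [[0, 0, 0], [0, 0, 6.7]],
    [[0, 0, 0], [0, 0, 6.7]],
    [[0, 0, 0], [0, 0, 6.7]],
    [[0, 0, 0], [0, 0, 6.3]],
    [[0, 0, 0], [0, 0, 0]],
  ],
  fingers=85,
)

```text
time_s: 15.52
eef_pos: [556.9, -323.1, 257.0]
ee_rot: [-0.0, 0.999, -0.037, -0.0]
force: [0.5, -0.1, -0.3]
grip_width: 0.998
```

>>> play_rows(
  motion=[
    [[-13, -28.7, 0], [0, 0, 0]],
    [[-13, -28.7, 0], [0, 0, 0]],
    [[-13, -28.7, 0], [0, 0, 0]],
    [[-13, -28.7, 0], [0, 0, 0]],
    [[-13, -28.7, 0], [0, 0, 0]],
    [[-13, -28.7, 0], [0, 0, 0]],
    [[-13, -28.7, 0], [0, 0, 0]],
    [[-13, -28.7, 0], [0, 0, 0]],
    [[0, 0, 0], [0, 0, 0]],
    [[0, 0, 0], [0, 0, 0]],
  ],
)

```text
time_s: 16.35
eef_pos: [469.1, -85.9, 257.5]
ee_rot: [0.0, 0.999, -0.033, 0.001]
force: [-0.0, -0.1, 0.2]
grip_width: 0.997
```

Run:
```python
from h import *
plan((469,-86.9,130),-4)
cap('scene','s5.png'); a=cv2.imread('pics/s5.png')
print(spot('scene','awl'))
cv2.imwrite('pics/s5c.png',cv2.resize(a[250:370,180:310],None,fx=4,fy=4,interpolation=cv2.INTER_CUBIC))
```

```text
t 16.35 pos [469.1 -85.9 257.5] theta -3.73 tilt [ 0.001 -0.001 -1.   ] F [-0.  -0.1  0.2] w 0.997 | shift [-1.000e-01  9.000e-01  1.275e+02] q [-0.43  0.19  1.59 -0.    1.36 -0.36]
turn z 0.2737081467135236
[(0.59, [243.1, 315.7])]
```

View pics/s5c.png

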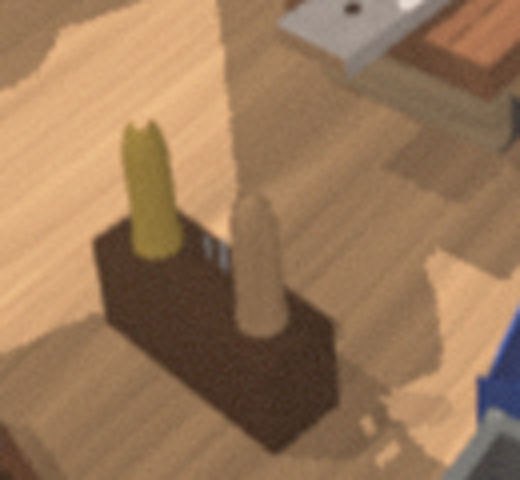

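The awl is back upright, its shoulder on the block, and the driver is untouched (9 pictures viewed so far). Lowering over the blank.

>>> play_rows(
  motion=[
    [[0, 1, 30], [0, 0, 0.3]],
    [[0, 0, 35], [0, 0, 0]],
    [[0, 0, 30], [0, 0, 0]],
    [[0, 0, 20], [0, 0, 0]],
    [[0, 0, 10], [0, 0, 0]],
    [[0, 0, 8], [0, 0, 0]],
    [[0, 0, 5], [0, 0, 0]],
    [[0, 0, 5], [0, 0, 0]],
    [[0, 0, 3], [0, 0, 0]],
    [[0, 0, 0], [0, 0, 0]],
    [[0, 0, 0], [0, 0, 0]],
  ],
)

```text
time_s: 17.37
eef_pos: [469.4, -87.9, 111.4]
ee_rot: [0.0, 0.999, -0.038, 0.0]
force: [0.4, -0.4, -0.5]
grip_width: 0.995
```

Run:
```python
from h import *
plan((469,-86.9,104),-4)
cap('scene','s6.png'); a=cv2.imread('pics/s6.png')
cv2.imwrite('pics/s6c.png',cv2.resize(a[190:290,230:340],None,fx=6,fy=6,interpolation=cv2.INTER_CUBIC))
```

```text
t 17.37 pos [469.4 -87.9 111.4] theta -4.31 tilt [ 0.001 -0.    -1.   ] F [ 0.4 -0.4 -0.5] w 0.995 | shift [-0.5 -1.   7.4] q [-0.43  0.35  1.79  0.    1.   -0.36]
turn z -0.30560889551691606
```

View pics/s6c.png

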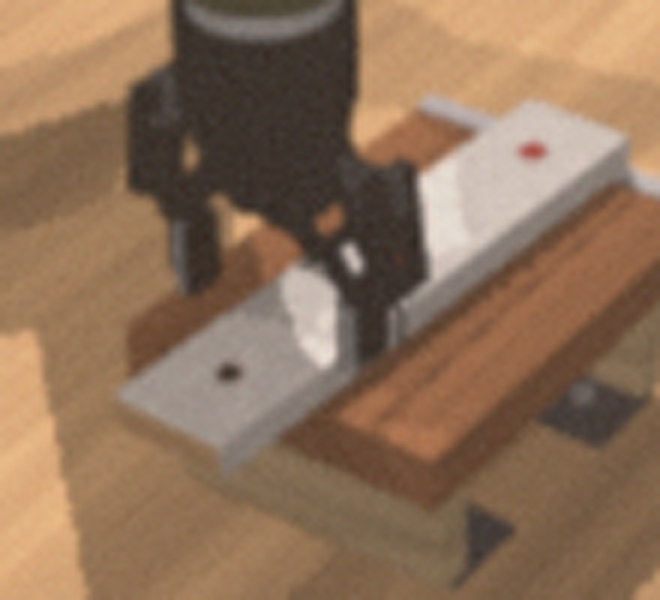

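>>> play_rows(
  motion=[
    [[-0.5, -1, 4], [0, 0, -0.2]],
    [[0, 0, 3], [0, 0, 0]],
    [[0, 0, 2], [0, 0, 0]],
    [[0, 0, 0], [0, 0, 0]],
    [[0, 0, 0], [0, 0, 0]],
  ],
)

```text
time_s: 17.83
eef_pos: [468.7, -86.7, 101.9]
ee_rot: [-0.0, 0.999, -0.036, -0.0]
force: [0.9, -0.0, 0.4]
grip_width: 0.992
```

>>> play_rows(
  motion=[
    [[0, 0, 1], [0, 0, 0]],
    [[0, 0, 1], [0, 0, 0]],
    [[0, 0, 0], [0, 0, 0]],
    [[0, 0, 0], [0, 0, 0]],
  ],
)

```text
time_s: 18.17
eef_pos: [468.7, -86.8, 100.0]
ee_rot: [-0.0, 0.999, -0.036, -0.0]
force: [0.6, -0.3, -0.3]
grip_width: 0.995
```

Run:
```python
from h import *
plan((469,-86.9,104),-4)
X=np.array(ctrl.sense()['eef_pos'])
for r in (45,57):
  for z in (100,108,116): print(r,z,((proj('scene',[469+r,-91,z])-[230,190])*6).round())
```

```text
t 18.17 pos [468.7 -86.8 100. ] theta -4.11 tilt [-0.  0. -1.] F [ 0.6 -0.3 -0.3] w 0.995 | shift [ 0.3  0.1 -4. ] q [-0.43  0.36  1.81 -0.    0.97 -0.36]
turn z -0.1121720714766905
45 100 [360. 406.]
45 108 [360. 391.]
45 116 [359. 376.]
57 100 [383. 416.]
57 108 [383. 401.]
57 116 [383. 386.]
```

>>> play_rows(
  motion=[
    [[0, 0, 1.5], [0, 0, 0]],
    [[0, 0, 1.5], [0, 0, 0]],
    [[0, 0, 0], [0, 0, 0]],
    [[0, 0, 0], [0, 0, 0]],
  ],
)

```text
time_s: 18.5
eef_pos: [468.7, -86.8, 96.9]
ee_rot: [-0.0, 0.999, -0.036, -0.0]
force: [-0.2, 0.2, 0.1]
grip_width: 0.995
```

>>> play_rows(
  motion=[
    [[0, 0, 0], [0, 0, 0]],
    [[0, 0, 0], [0, 0, 0]],
    [[0, 0, 0], [0, 0, 0]],
    [[0, 0, 0], [0, 0, 0]],
    [[0, 0, 0], [0, 0, 0]],
    [[0, 0, 0], [0, 0, 0]],
    [[0, 0, 0], [0, 0, 0]],
  ],
  fingers=45,
  squeeze=50,
)

```text
time_s: 19.08
eef_pos: [468.9, -86.8, 97.4]
ee_rot: [0.0, 0.999, -0.036, 0.0]
force: [-1.0, 1.2, 5.4]
grip_width: 0.687
```

Run:
```python
from h import *
plan((469,-86.9,97),-4)
```

```text
t 19.08 pos [468.9 -86.8  97.4] theta -4.1 tilt [ 0. -0. -1.] F [-1.   1.2  5.4] w 0.687 | shift [0.1 0.1 0.4] q [-0.43  0.37  1.81 -0.    0.97 -0.36]
turn z -0.10202731536971044
```

>>> play_rows(
  motion=[
    [[0, 0, 0.4], [0, 0, 0]],
    [[-0.2, -4, 0], [0, 0, 0]],
    [[-0.2, -6, 0], [0, 0, 0]],
    [[-0.3, -6, 0], [0, 0, 0]],
    [[-0.3, -6, 0], [0, 0, 0]],
    [[-0.3, -6, 0], [0, 0, 0]],
    [[-0.2, -4, 0], [0, 0, 0]],
    [[0, 0, 0], [0, 0, 0]],
  ],
)

```text
time_s: 19.75
eef_pos: [470.3, -54.9, 97.4]
ee_rot: [0.001, 0.999, -0.035, 0.001]
force: [0.5, -0.7, 7.7]
grip_width: 0.693
```

Run:
```python
from h import *
plan((469,-86.9,97),-1.3)
for n in('scene','top'): cap(n,n+'7.png'); print(spot(n,'dot_outer')[:2],spot(n,'dot_centre')[:2],spot(n,'line')[:2])
```

```text
t 19.75 pos [470.3 -54.9  97.4] theta -4.07 tilt [ 0.002 -0.002 -1.   ] F [ 0.5 -0.7  7.7] w 0.693 | shift [ 1.  32.   0.5] q [-0.36  0.36  1.82 -0.    0.96 -0.29]
turn z -2.766338354452234
[(0.7, [304.5, 232.6]), (0.25, [243.4, 316.8])] [(0.78, [302.9, 232.7])] [(0.67, [303.6, 235.9])]
[(0.64, [292.5, 254.6])] [(0.65, [285.7, 253.4])] [(0.83, [290.2, 253.9])]
```

>>> play_rows(
  motion=[
    [[-0.2, -4, 0], [0, 0, -0.7]],
    [[0, -5, 0], [0, 0, -0.7]],
    [[0, -6, 0], [0, 0, -0.7]],
    [[0, -6, 0], [0, 0, -0.6]],
    [[0, -6, 0], [0, 0, 0]],
    [[0, -6, 0], [0, 0, 0]],
    [[0, -6, 0], [0, 0, 0]],
    [[0, -6, 0], [0, 0, 0]],
    [[0, -6, 0], [0, 0, 0]],
    [[0, -6, 0], [0, 0, 0]],
    [[0, -6, 0], [0, 0, 0]],
    [[0, -4, 0], [0, 0, 0]],
    [[0, 0, 0], [0, 0, 0]],
  ],
)

```text
time_s: 21.23
eef_pos: [472.3, 12.1, 97.4]
ee_rot: [0.001, 1.0, -0.012, 0.001]
force: [0.2, -0.5, 7.8]
grip_width: 0.688
```

Run:
```python
from h import *
plan((472.5,90,97),-1.3)
```

```text
t 21.23 pos [472.3  12.1  97.4] theta -1.36 tilt [ 0.002 -0.001 -1.   ] F [ 0.2 -0.5  7.8] w 0.688 | shift [ -1.6 -77.9   0.3] q [-0.22  0.36  1.82 -0.    0.96 -0.2 ]
turn z -0.06289278435475554
```

>>> play_rows(
  motion=[
    [[0, -4, 0.3], [0, 0, 0]],
    [[0, -6, 0.3], [0, 0, 0]],
    [[0, -6, 0], [0, 0, 0]],
    [[0, -6, 0], [0, 0, 0]],
    [[0, -6, 0], [0, 0, 0]],
    [[0, -6, 0], [0, 0, 0]],
    [[0, -6, 0], [0, 0, 0]],
    [[0, -6, 0], [0, 0, 0]],
    [[0, -6, 0], [0, 0, 0]],
    [[0, -6, 0], [0, 0, 0]],
    [[0, -5, 0], [0, 0, 0]],
    [[0, -3, 0], [0, 0, 0]],
    [[0, 0, 0], [0, 0, 0]],
    [[0, 0, 0], [0, 0, 0]],
  ],
)

```text
time_s: 22.4
eef_pos: [474.4, 77.4, 97.4]
ee_rot: [0.001, 1.0, -0.012, 0.002]
force: [0.6, -4.1, 13.3]
grip_width: 0.687
```

Run:
```python
from h import *
plan((474,91.2,97),-1.3)
A=cap('top','t8.png');B=cap('scene','s8.png')
a=cv2.resize(A[225:285,225:325,::-1],None,fx=6,fy=6,interpolation=cv2.INTER_CUBIC)
b=cv2.resize(B[165:245,285:385,::-1],None,fx=6,fy=6,interpolation=cv2.INTER_CUBIC)
b=cv2.resize(b,(600,480)); o=np.zeros((600,800,3),np.uint8)
o[:240,:400]=cv2.resize(a,(400,240)); o[:,:]=0
o[0:270,:450]=cv2.resize(a,(450,270)); o[270:600,:412]=cv2.resize(b,(412,330))
cv2.imwrite('pics/c8.png',o)
for n,im,box in(('top',A,(235,275,200,330)),('scene',B,(140,250,290,400))):
    r0,r1,c0,c1=box; s=im[r0:r1,c0:c1].astype(float)
    red=np.clip(s[:,:,0]-np.maximum(s[:,:,1],s[:,:,2])-60,0,None)
    k,l,st,ce=cv2.connectedComponentsWithStats((red>0).astype(np.uint8))
    for i in range(1,k):
        if st[i][4]<4: continue
        m=red*(l==i); ys,xs=np.mgrid[r0:r1,c0:c1]; p=((m*xs).sum()/m.sum(),(m*ys).sum()/m.sum())
        print(n,'red',st[i][4],np.round(p,2),atz(n,p,118).round(1))
```

```text
t 22.4 pos [474.4  77.4  97.4] theta -1.35 tilt [ 0.003 -0.002 -1.   ] F [ 0.6 -4.1 13.3] w 0.687 | shift [ -0.7 -13.8   0.4] q [-0.08  0.37  1.8  -0.    0.97 -0.06]
turn z -0.050576069675755564
top red 13 [230.18 255.19] [479.6 261.  118. ]
```

View pics/c8.png

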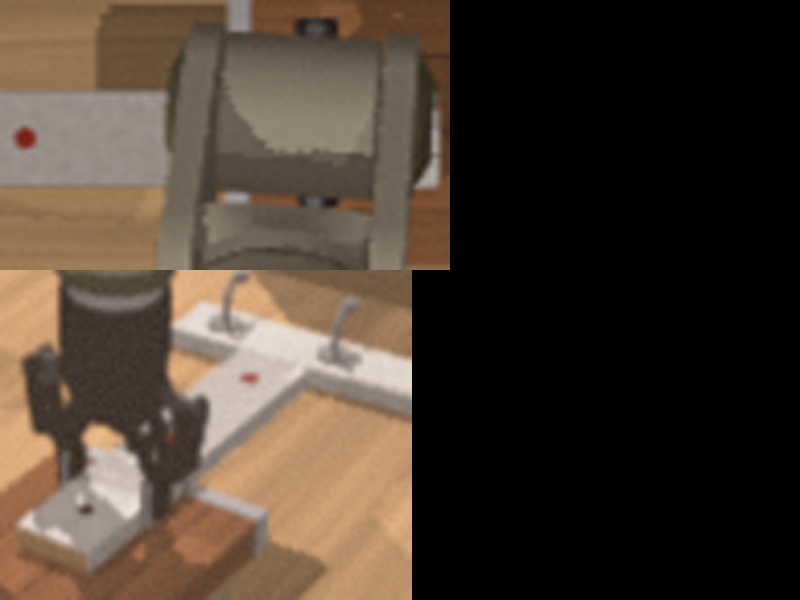

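Run:
```python
from h import *
im=cv2.imread('pics/top0.png').astype(float).mean(2)
for rr in (range(227,241),range(266,276)):
    P=[]
    for r in rr:
        # alu-coloured saturation is cleaner
        row=cv2.cvtColor(cv2.imread('pics/top0.png'),cv2.COLOR_BGR2HSV)[r,:,1].astype(float)
        g=np.diff(row[268:284]); w=np.clip(-g,0,None); w[np.arange(len(w))<0]=0
        j=w.argmax(); k=slice(max(0,j-1),j+2); P.append(268.5+(w[k]*np.arange(len(w))[k]).sum()/w[k].sum())
    c=np.median(P); print(rr,c.round(2),np.std(P).round(2),atz('top',(c,np.mean(rr)),100).round(1))
# predicted scene location of strip edge & line, for comparison
for X in ((561,134,100),(477,135.8,100),(398,137.6,100),(446,122,118),(506,120.5,118)): print(X,proj('scene',X).round(1))
s=cv2.cvtColor(cv2.imread('pics/scene0.png'),cv2.COLOR_BGR2HSV)
```

```text
range(227, 241) 274.82 0.16 [540.7 135.4 100. ]
range(266, 276) 274.41 0.03 [434.4 137.7 100. ]
(561, 134, 100) [348.3 222.8]
(477, 135.8, 100) [323.8 213.8]
(398, 137.6, 100) [302.  205.8]
(446, 122, 118) [312.5 207.6]
(506, 120.5, 118) [329.7 213.9]
```

>>> play_rows(
  motion=[
    [[0, -3, 0], [0, 0, 0]],
    [[0, -4, 0], [0, 0, 0]],
    [[0, -4, 0], [0, 0, 0]],
    [[0, -2.5, 0], [0, 0, 0]],
    [[0, -1.5, 0], [0, 0, 0]],
    [[0, 0, 0], [0, 0, 0]],
    [[0, 0, 0], [0, 0, 0]],
    [[0, 0, 0], [0, 0, 0]],
  ],
)

```text
time_s: 23.17
eef_pos: [474.7, 92.1, 97.4]
ee_rot: [0.001, 1.0, -0.012, 0.002]
force: [-0.9, -7.8, 12.1]
grip_width: 0.69
```

Run:
```python
from h import *
plan((474.4,92.4,97),-1.3)
A=cap('top','t9.png');B=cap('scene','s9.png')
o=np.zeros((600,800,3),np.uint8)
o[:180,:400]=cv2.resize(A[230:275,210:310,::-1],(400,180),interpolation=cv2.INTER_CUBIC)
o[180:600,:525]=cv2.resize(B[185:241,285:355,::-1],(525,420),interpolation=cv2.INTER_CUBIC)
o[:180,400:]=cv2.resize(B[255:345,190:390,::-1],(400,180),interpolation=cv2.INTER_CUBIC)
cv2.imwrite('pics/c9.png',o)
for thr in(60,50,40):
    r0,r1,c0,c1=235,275,200,330; s=A[r0:r1,c0:c1].astype(float)
    red=np.clip(s[:,:,0]-np.maximum(s[:,:,1],s[:,:,2])-thr,0,None)
    k,l,st,ce=cv2.connectedComponentsWithStats((red>0).astype(np.uint8))
    for i in range(1,k):
        if st[i][4]<4: continue
        m=red*(l==i); ys,xs=np.mgrid[r0:r1,c0:c1]; p=((m*xs).sum()/m.sum(),(m*ys).sum()/m.sum())
        print('red',st[i][4],np.round(p,2),atz('top',p,118).round(1))
for X in ((561,134.9,100),(507,135.9,118),(507,135.9,100)): print(((proj('scene',X)-[285,185]+.5)*7.5+[0,180]).round())
```

```text
t 23.17 pos [474.7  92.1  97.4] theta -1.36 tilt [ 0.003 -0.002 -1.   ] F [-0.9 -7.8 12.1] w 0.69 | shift [-0.3 -0.3  0.4] q [-0.05  0.38  1.79 -0.    0.97 -0.02]
turn z -0.06010842306110775
red 10 [224.99 255.12] [480.1 275.7 118. ]
red 15 [224.96 255.16] [480.  275.8 118. ]
red 5 [328.14 241.57] [513.  -17.3 118. ]
red 17 [325.11 248.56] [493.3  -8.3 118. ]
red 5 [327.67 245.83] [500.9 -15.7 118. ]
red 17 [224.96 255.17] [479.9 275.7 118. ]
red 142 [323.67 263.12] [452.1  -3.3 118. ]
red 4 [282.57 269.  ] [437.7 113.1 118. ]
red 10 [298.23 269.52] [435.4  68.9 118. ]
[480. 466.]
[362. 384.]
[360. 423.]
```

View pics/c9.png

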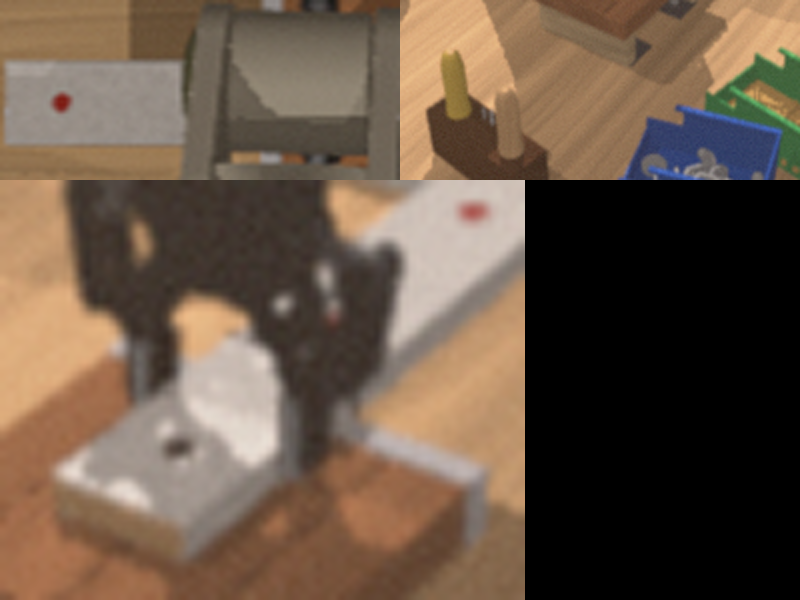

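Run:
```python
from h import *
g=lambda u,v:(285+(u+.5)/7.5-.5,185+(v-180+.5)/7.5-.5)
d=atz('scene',g(473,212),118);h=atz('scene',g(178,447),118);c=atz('scene',g(487,473),100)
print('scene dot',d.round(1),'hole',h.round(1),'edge corner',c.round(1))
l1=d[1]-140;l2=h[1]+80;e=c[1]+(c[0]-d[0])*.0227
print('line y',l1,l2,'edge y',e)
plan((474.7,92.1,97))
if abs((l1+l2)/2-e)<4.5: ctrl.finish_job(); print('handed in')
```

```text
scene dot [477.6 278.2 118. ] hole [472.2  58.9 118. ] edge corner [566.  132.1 100. ]
line y 138.19745986066812 138.92881221344783 edge y 134.1007225434606
t 23.27 pos [474.7  92.1  97.4] theta -1.36 tilt [ 0.003 -0.002 -1.   ] F [-0.3 -7.3 12.5] w 0.688 | shift [-0.1 -0.   0.4] q [-0.05  0.38  1.79 -0.    0.97 -0.02]
the job is handed in; nothing more can be done
handed in
```

The job is handed in at about 23 s of the 67 s allowed. The final line position is slightly uncertain, because my two cameras disagreed by a few millimetres.

- **Awl:** I pressed the outer dot with about 11 N and the centre dot with about 9 N. Crops showed the tip inside each dot. I then set it back upright in its hole. The last view of the block showed it standing there, with the driver and the parts of both bins in view where they had been.
- **Blank:** I gripped it 45 mm behind the line and slid it 179 mm, turning it to match the riser. It followed the gripper without slipping and stayed flat. The job ended with it held at 50 N squeeze and pressed down with about 12 N. By the arm's angle and the riser's measured angle, it is square to within about 0.01 rad.
- **Line position, where the checks disagreed:** The top camera puts the line at y = 135.8 mm and the edge at 135.8–136.8 mm, so about 0–1 mm short. A rougher reading by eye from the scene camera puts the line 4–5 mm past the edge. Both readings are inside the 6 mm tolerance. I trusted the top camera because its edge fit was finer, but the hand-in limit of 4.5 mm that I set for the scene check was only just met, at 4.46 mm.

I did not measure the bystanders individually. The arm never passed close to the drill, finished rail, tape dispenser or try square, and I saw no sign that anything had moved.

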